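# Reseat the steriliser's filler cap

## Task

The large winged filler cap on the bench steriliser was put on crossed: its lugs sit up on top of the neck's thread. Turn it backward (counter-clockwise from above) until the lugs are over the gaps in the thread and the cap drops, then screw it forward (clockwise) as far as it goes, so that it is fully down with its wing in line with the two marks on the neck's flange, and let go. Do not disturb the bottle and the slide box standing on the bench.

Things in the scene. Friction and masses are not known exactly. Their poses are not given: they have to be found in the camera images.
- cap_grip (a point): Loose grey filler cap, 66 mm across, with an upright black wing 56 mm long (x), 16 thick (y), 30 tall on its flat top; half-turn symmetric. Point on its axis in the wing, 9 mm below the wing's top, 21 above the flat; z up. Now held up level by the thread, 64.5 mm above filler, wing 15-35 deg counter-clockwise of filler x. Turns with light friction; a held cap must be lowered by hand to drop.
- filler: Fixed neck under the cap on a 94 mm flange with two dark marks. Origin on its axis on the steriliser's grey top (110 mm above bench), z up, x along the marks. Wing 70 deg (48-92) counter-clockwise of x: cap can drop 9.5 mm, cap_grip then 55 mm up: fully down. Then clockwise runs under the thread; closed = wing along x, stop 2 deg past. The smaller cap 180 mm aside (42 mm, fixed) is the drain.
- bottle_mid (a point): Amber glass bottle, 52 mm across, 120 mm high, loose on the bench beside the steriliser; a bystander. Point at its centre, 60 mm up, z up.
- slidebox_mid (a point): Wooden microscope slide box, 102 x 87 x 35 mm, loose on the bench beside the steriliser; a bystander. Point at its centre, 17.5 mm up, z up.

How it is judged:
By the outcome, as a careful person would: the job done as asked, in the order asked, and still so for the second after the job is handed in, with the robot touching nothing.
It also fails if it takes over 38 s, if anything falls off the work surface, if the arm or the gripper's body presses on something with over 40 N, if the wrist force passes 120 N, or if a joint passes its speed limit or range.

## Robot

A 6-joint arm with a two-finger parallel gripper is mounted at the origin on the work surface. World frame = base frame: x ahead of the robot, y to its left, z up, the work surface at z = 0. Lengths are in mm, angles in rad, forces in N, time in s.
With the tool pointing down it reaches from about 325 to 850 mm from the base axis. Payload 15.5 kg.
Tool frame: the origin (TCP) lies between the finger pads; the fingertips stand 8 mm ahead of it and the grasp point (between the pads) lies 11 mm behind it; z points along the fingers, x is the direction in which the jaws open and shut, and the axes are right-handed (so a half turn about z gives the same grasp; the last joint's range is limited). The gripper opens to 91 mm and grips with 3 to 60 N. Pads are 32 mm wide; open, the fingers measure 118 mm over their backs; the gripper's body (76 mm by 178 mm) begins 60 mm behind the grasp point.
Start: joints at [-1.268, 0.494, 1.345, -0, 1.302, -0.096], TCP at [242.697, -575.956, 221.915] pointing down, gripper open.
Joint ranges: [-2.91, 2.91], [-0.82, 2.16], [0.22, 2.67], [-1.22, 4.37], [0.12, 2.79], [-3.08, 3.08]. Speed limits (rad/s): [1.89, 1.89, 2.57, 3.01, 3.01, 3.01].

## Interface

Orientations are given as [roll, pitch, yaw] about the fixed x, y, z axes, in that order (R = Rz(yaw) Ry(pitch) Rx(roll)).
In Python, from workcell import env gives the robot as it stands. The module is installed in compiled form; this text tells all that it offers.
- The arm moves only by the tool jog_arm, never from a script. Its argument "targets" is one flat list of numbers, 6 for each row, row after row: the shift along the tool's x, y, z in mm, then the turn, a rotation vector about the tool's x, y, z in units of 6 degrees (1.0 is 6 degrees). A call has 1 to 12 rows; each row is the pose to reach, as a shift and turn from the pose commanded when the call began, along the tool's axes at that moment; what a row does not reach only later rows make up. A row lasts 1/12 s, in which the tool goes at most 41.7 mm and 7.16 degrees, less where a joint would pass 70% of its speed; a pose out of reach is approached as far as the arm can. A call with a gripper value outside its range is refused whole. "gripper" is the finger opening in mm, from 0 to 91.2, set as the call begins (left out, the last holds). The fingers move at their own pace and stop on an object; the grip force is fixed at half the most. Time passes only in rows, so rows that repeat a pose let the fingers close. It gives the time, the measured TCP pose, the force and the opening at its end, in the units of the state.
- env.observe(): the state, without advancing time (a new reading comes with each control period).
- env.snapshot(name): name is "side" or "top" or "wrist"; returns (picture, depth): 420x560x3 uint8, red, green, blue; 420x560 float32, mm along the optical axis (not along the pixel's ray), 0 where there is no reading.
- env.camera_params(name): a dict with "intrinsics" (3x3 intrinsics, pixels), "R" (3x3) and "t" (3): a world point X has camera coordinates R X + t. Camera axes: x right, y down, z forward; pixel columns grow to the right and rows downward; lengths in mm; the calibration is good to about 2 mm. A picture is of the moment at which its call begins: read the wrist's pose just before it. camera_params takes no time and is no camera call; for the wrist camera it gives the pose at the moment of the call.
- env.close_job(): hands the job in, once; it reports no verdict.
Trained networks look in the newest picture that a camera, given by its name, has taken for a name from the list of things; names that differ only in an ending like _2 or _b are one class to them, and where a whole thing is asked for, a point or a joint stands for the part that bears it (a point fixed in the world has none). Each returns a list of dicts, best first, with "conf" (0 to 1); they miss things now and then, are a little off and sometimes report something else, mostly with a low value. They report only what shows in the picture. A call takes as long as a camera call.
- env.look_for(target, camera): "xyz" ([x, y, z] in mm, in the coordinates of the camera as it stood for that picture, good to about 4 mm: the middle of the surface that is visible of it).
- env.masks_of(target, camera): "pixels" (420x560 bool, what is visible of it).
The state is a dict: "time": time; "q": joint angles; "qvel": joint speeds; "joint_efforts": joint torques, N m; "eef_pos": TCP position; "ee_rot": TCP orientation; "contact_force": force on the tool from outside, world axes, zero at the start; "moment": the same for the moment, N m; "opening": finger opening in mm.
Only numpy, scipy, OpenCV 4.12 (cv2) and the standard library are available. Lean on these libraries where they do the work, as an engineer would, in place of code of your own. Each camera call takes 0.05 s, during which the arm holds its last target. There are 200 camera calls.

## Working session

There is one attempt and no reset: what is moved stays moved. The work goes in short steps, Python scripts to look and compute and a tool call to move; the robot and the scene stay as the last step left them, time stands still between calls to the robot, and variables do not carry over. Pictures are saved under pics/ and viewed, about 8 in all and at most 12, crops included, and the job is handed in when it is done.

Besides the shell and the picture viewer there is one more tool, called as name(argument=value, ...) on one line, values as JSON. jog_arm: Moves the arm, as the interface text tells. Its arguments: {"type":"object","properties":{"targets":{"type":"array"},"gripper":{"type":"number"}},"required":["targets"]}

```bash
mkdir -p pics; cat > h.py <<'E'
import numpy as np, cv2
from workcell import env
def world(cam,p,P=None):
    P=P or env.camera_params(cam); return np.array(P["R"]).T@(np.array(p)-np.array(P["t"]))
def cloud(cam,d,P=None):
    P=P or env.camera_params(cam); K=np.array(P["intrinsics"]); v,u=np.indices(d.shape)
    c=np.stack([(u-K[0,2])/K[0,0]*d,(v-K[1,2])/K[1,1]*d,d],-1)
    return (c-np.array(P["t"]))@np.array(P["R"])
def save(n,im): cv2.imwrite(f"pics/{n}.png",im[...,::-1])
E
python3 - <<'E'
from h import *
s=env.observe(); print({k:np.round(v,3) for k,v in s.items()})
ims=[]
for c in("top","side"):
    im,d=env.snapshot(c); ims.append(im)
    for t in("cap_grip","filler","bottle_mid","slidebox_mid"):
        for r in env.look_for(t,c)[:3]: print(c,t,round(r["conf"],2),world(c,r["xyz"]).round(1))
    np.savez(f"{c}.npz",im=im,d=d)
im=np.hstack(ims); save("a",cv2.resize(im,(800,300)))
E
```

```text
{'time': np.float64(0.0), 'q': array([-1.267,  0.494,  1.346,  0.   ,  1.302, -0.095]), 'qvel': array([-0.   ,  0.001,  0.001,  0.003, -0.001, -0.   ]), 'joint_efforts': array([ 5.0000e-03, -8.7880e+01, -3.8185e+01,  7.1000e-02,  5.3000e-02,
       -0.0000e+00]), 'eef_pos': array([ 242.598, -575.613,  221.329]), 'ee_rot': array([-3.141e+00,  1.000e-03, -1.172e+00]), 'contact_force': array([ 0.243, -0.05 ,  0.237]), 'moment': array([-0.031,  0.039,  0.004]), 'opening': np.float64(91.185)}
top cap_grip 0.6 [539.5 -52.1 154.8]
top filler 0.5 [529.1 -53.1 114.8]
top bottle_mid 0.72 [522.7 434.   81.2]
top slidebox_mid 0.75 [ 523.1 -498.7   32.8]
side cap_grip 0.95 [535.3 -48.  154.4]
side filler 0.53 [532.3 -44.8 118.4]
side filler 0.4 [519.5 454.1  63.1]
```

View pics/a.png

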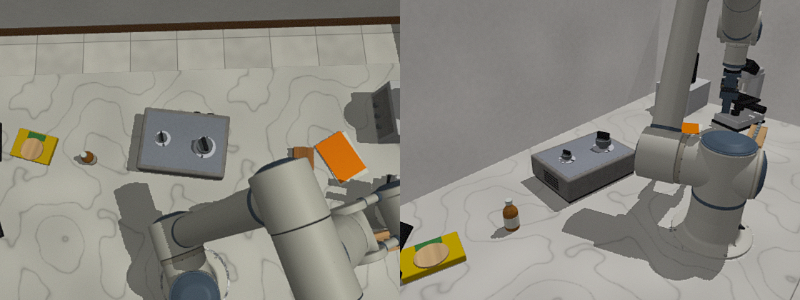

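```bash
python3 - <<'E'
from h import *
z=np.load("top.npz"); X=cloud("top",z["d"]); 
m=(abs(X[...,0]-535)<60)&(abs(X[...,1]+50)<60)&(X[...,2]>160)
p=X[m]; print(len(p),p.mean(0),np.percentile(p[:,2],[50,95,99]))
pc=p[p[:,2]>168][:,:2]; w,V=np.linalg.eigh(np.cov(pc.T)); print(len(pc),pc.mean(0),w,np.degrees(np.arctan2(V[1,1],V[0,1])))
print(env.camera_params("wrist"))
t=np.array([535,-50,340.]); s=env.observe(); 
from scipy.spatial.transform import Rotation as R
print(R.from_euler("xyz",s["ee_rot"]).as_matrix().T@(t-s["eef_pos"]))
im=z["im"]; save("b",cv2.resize(im[170:240,180:330],None,fx=5,fy=5,interpolation=2))
E
```

```text
125 [544.12253401 -57.23417627 181.78505395] [182.92498148 188.05316086 189.67637047]
117 [544.75663902 -57.33225355] [ 23.42487096 266.05314938] -165.82989983313783
{'intrinsics': array([[363.64325277,   0.        , 277.45047487],
       [  0.        , 363.64325277, 211.61175196],
       [  0.        ,   0.        ,   1.        ]]), 'R': array([[ 0.38880744, -0.92131779, -0.00151974],
       [-0.88832781, -0.37532171,  0.26458896],
       [-0.24434091, -0.10152413, -0.96436008]]), 't': array([-624.06392326,  -30.35985254,  391.17202564])}
[-371.1970626  -473.60466821 -118.09496367]
```

View pics/b.png

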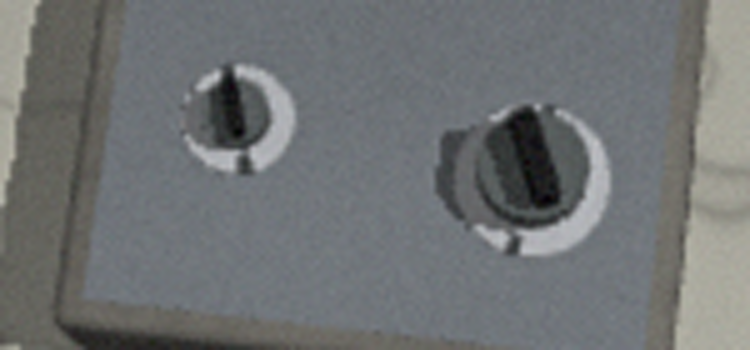

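jog_arm(targets=[-366,-477,-79,0,0,1.5,-366,-477,-79,0,0,1.5,-366,-477,-79,0,0,1.5,-366,-477,-79,0,0,1.5,-366,-477,-79,0,0,1.5,-366,-477,-79,0,0,1.5,-366,-477,-79,0,0,1.5,-366,-477,-79,0,0,1.5,-366,-477,-79,0,0,1.5,-366,-477,-79,0,0,1.5,-366,-477,-79,0,0,1.5,-366,-477,-79,0,0,1.5])

```text
time: 1.5
eef_pos: [488.5, -143.2, 287.6]
ee_rot: [-3.141, -0.0, -1.329]
contact_force: [1.2, -0.1, 0.3]
opening: 91.0
```

jog_arm(targets=[-65,-62,-12,0,0,0,-65,-62,-12,0,0,0,-65,-62,-12,0,0,0,-65,-62,-12,0,0,0,-65,-62,-12,0,0,0,-65,-62,-12,0,0,0])

```text
time: 2.0
eef_pos: [532.0, -68.2, 298.9]
ee_rot: [3.141, -0.0, -1.33]
contact_force: [0.6, -0.6, -0.9]
opening: 91.0
```

```bash
python3 - <<'E'
from h import *
s=env.observe(); P=env.camera_params("wrist"); print(s["time"],s["eef_pos"],s["ee_rot"])
im,d=env.snapshot("wrist"); np.savez("w1.npz",im=im,d=d,**P); save("w1",im)
for t in("cap_grip","filler"):
    for r in env.look_for(t,"wrist")[:2]: print(t,r["conf"],world("wrist",r["xyz"],P).round(1))
X=cloud("wrist",d,P)
m=(abs(X[...,0]-540)<70)&(abs(X[...,1]+53)<70)&(d>0)
top=m&(X[...,2]>174); p=X[top]; print(len(p),p[:,2].min(),np.percentile(p[:,2],[5,50,95]))
q=p[abs(p[:,2]-np.median(p[:,2]))<4][:,:2].astype(np.float32); (c,sz,a)=cv2.minAreaRect(q); w,V=np.linalg.eigh(np.cov(q.T)); print("wing",q.mean(0),c,sz,a,np.degrees(np.arctan2(V[1,1],V[0,1])))
h,e=np.histogram(X[m][:,2],bins=np.arange(100,200,3)); print(list(zip(e,h)))
E
```

```text
2.0 [531.98253834 -68.16597337 298.85350288] [ 3.14101722e+00 -7.30500312e-05 -1.32981361e+00]
cap_grip 0.64 [552.4 -56.9 154.9]
filler 0.59 [568.4 -56.7 112.3]
76600 174.20255190505742 [318.19471248 391.92944934 410.8461661 ]
wing [560.11414  -58.879456] (558.1521606445312, -61.26469421386719) (24.114887237548828, 124.15544128417969) 13.840944290161133 104.74435702639296
[(np.int64(100), np.int64(0)), (np.int64(103), np.int64(0)), (np.int64(106), np.int64(602)), (np.int64(109), np.int64(12734)), (np.int64(112), np.int64(2171)), (np.int64(115), np.int64(102)), (np.int64(118), np.int64(1)), (np.int64(121), np.int64(0)), (np.int64(124), np.int64(0)), (np.int64(127), np.int64(3)), (np.int64(130), np.int64(11)), (np.int64(133), np.int64(16)), (np.int64(136), np.int64(14)), (np.int64(139), np.int64(8)), (np.int64(142), np.int64(9)), (np.int64(145), np.int64(20)), (np.int64(148), np.int64(82)), (np.int64(151), np.int64(2719)), (np.int64(154), np.int64(384)), (np.int64(157), np.int64(3)), (np.int64(160), np.int64(4)), (np.int64(163), np.int64(13)), (np.int64(166), np.int64(1)), (np.int64(169), np.int64(8)), (np.int64(172), np.int64(10)), (np.int64(175), np.int64(2)), (np.int64(178), np.int64(91)), (np.int64(181), np.int64(1217)), (np.int64(184), np.int64(105)), (np.int64(187), np.int64(0)), (np.int64(190), np.int64(0)), (np.int64(193), np.int64(0)), (np.int64(196), np.int64(0))]
```

View pics/w1.png

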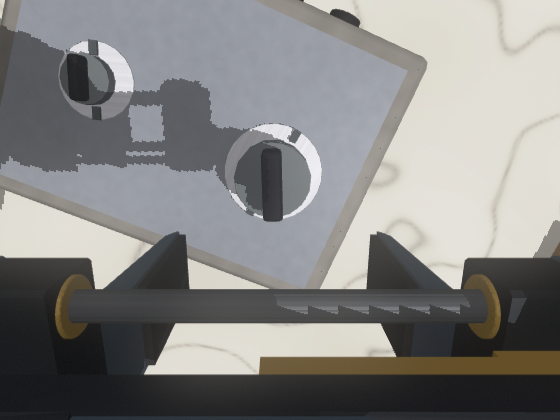

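```bash
cat > m.py <<'E'
from h import *
def meas(f,c0,zt,zf):
    z=np.load(f); X=cloud("wrist",z["d"],{"R":z["R"],"t":z["t"],"intrinsics":z["intrinsics"]}); im=z["im"]
    near=np.hypot(X[...,0]-c0[0],X[...,1]-c0[1])<62
    w=near&(abs(X[...,2]-zt)<4); q=X[w][:,:2].astype(np.float32)
    (c,sz,a)=cv2.minAreaRect(q); W,V=np.linalg.eigh(np.cov(q.T))
    print("wing",np.median(X[w][:,2]),c,sz,np.degrees(np.arctan(V[1,1]/V[0,1])))
    f_=near&(abs(X[...,2]-zf)<3.5); f_=cv2.morphologyEx(f_.astype(np.uint8),0,np.ones((3,3)))>0
    q=X[f_][:,:2].astype(np.float32); print("flat",np.median(X[f_][:,2]),cv2.minEnclosingCircle(q))
    b=near&(abs(X[...,2]-113)<5)&(im.min(-1)>185)&(im.max(-1).astype(int)-im.min(-1)<30)
    b=cv2.morphologyEx(b.astype(np.uint8),2,np.ones((3,3)))>0
    q=X[b][:,:2].astype(np.float32); print("flange",len(q),np.median(X[b][:,2]),cv2.minEnclosingCircle(q))
    return X,im
E
python3 - <<'E'
from m import *
X,im=meas("w1.npz",(548,-57),182.5,152.5)
for n,(u,v) in {"A":(294,136),"B":(249,211)}.items():
    s=np.s_[v-13:v+14,u-13:u+14]; g=im[s].max(-1); Z=X[s]
    print(n); print(g[::2,::2])
E
```

```text
wing 182.8849036582496 (547.5945434570312, -58.827457427978516) (56.165470123291016, 15.923473358154297) 15.190413421241365
flat 153.20836851888146 ((547.998046875, -58.78651809692383), 32.16610336303711)
flange 1345 112.62271510516344 ((547.2727661132812, -59.398929595947266), 47.053348541259766)
A
[[168 167 168 167 167 168 169 169 169 171 171 172 171 172]
 [228 210 177 182 168 168 170 170 171 171 171 172 172 172]
 [231 230 234 234 224 157 120 171 170 171 170 172 172 171]
 [230 231 236 231 233 234 146 113 149 171 172 170 171 171]
 [230 236 232 232 235 161 117 107 106 118 171 170 170 171]
 [232 236 232 233 237 143 104 106 104 104 185 170 171 171]
 [236 231 232 233 163 114 108 105 104 116 233 229 171 171]
 [235 232 234 161 125 106 103 104 106 230 232 235 231 178]
 [231 233 236 231 104 106 104 104 142 233 235 234 232 238]
 [ 83 109 238 235 139 112 104 109 231 234 235 232 234 241]
 [ 99  91  85 127 203 235 231 206 233 235 233 231 239 240]
 [130 131 126 105  90 106 216 233 234 235 232 236 241 236]
 [130 131 130 131 129 111 115 175 235 233 232 240 239 235]
 [130 130 131 130 131 133 130 11
[... 156 characters left out ...]
3 225 164 123 119  80  81  82  81  80  80  81  61]
 [164 195 222 224 112 124  81  80  81  81  81  79  81  63]
 [163 159 220 225 223 120 123 124  81  81  81  81  80  63]
 [165 166 160 197 228 144 122 124 118  82  82  82  83  71]
 [165 166 166 165 128 135  97 105 125 125 124 121 119  99]
 [165 164 163 165 165 102 102  98  99 115 124 125 125 100]
 [166 164 165 165 162 161 140  98 101 224 223 121 124 121]
 [165 164 165 165 165 163 163 162 159 168 174 226 224 224]
 [165 163 166 165 167 165 164 164 165 165 167 166 176 184]
 [165 165 164 166 166 167 164 164 164 164 165 164 166 165]
 [165 166 166 166 168 167 167 164 165 164 164 163 163 164]
 [165 165 165 165 166 166 166 165 164 165 162 163 163 164]]
```

```bash
python3 - <<'E'
from m import *
z=np.load("w1.npz"); X=cloud("wrist",z["d"],{k:z[k] for k in("R","t","intrinsics")}); g=z["im"].max(-1)
c=np.array([547.5,-59.0]); r=np.hypot(*(X[...,:2]-c).transpose(2,0,1))
for n,(u,v),lim in(("A",(294,136),125),("B",(249,211),113)):
    k=np.zeros(g.shape,bool); k[v-13:v+14,u-13:u+14]=1
    k&=(g<lim)&(g>92)&(r>37)&(r<48)&(abs(X[...,2]-112.5)<5)
    p=X[k][:,:2]; d=p.mean(0)-c; print(n,k.sum(),p.mean(0),np.degrees(np.arctan2(d[1],d[0])))
s=env.observe(); print(s["time"],s["eef_pos"],s["ee_rot"])
E
```

```text
A 86 [588.24162956 -69.807788  ] -14.85701712042198
B 32 [504.83915239 -45.74437813] 162.73888230998395
2.15 [532.02842976 -68.3487253  298.93460068] [ 3.14119757e+00  4.11253892e-05 -1.33078436e+00]
```

jog_arm(targets=[-5.4,-17.4,40,0,0,-0.24,-5.4,-17.4,75,0,0,-0.24,-5.4,-17.4,105,0,0,-0.24,-5.4,-17.4,125,0,0,-0.24,-5.4,-17.4,134,0,0,-0.24,-5.4,-17.4,134,0,0,-0.24,-5.4,-17.4,134,0,0,-0.24], gripper=60)

```text
time: 2.73
eef_pos: [548.4, -58.3, 165.7]
ee_rot: [-3.141, -0.0, -1.305]
contact_force: [-0.3, -0.5, 0.2]
opening: 60.1
```

```bash
python3 - <<'E'
from m import *
s=env.observe(); P=env.camera_params("wrist"); print(s["time"],s["eef_pos"],s["ee_rot"],s["contact_force"],s["opening"])
im,d=env.snapshot("wrist"); np.savez("w2.npz",im=im,d=d,**P); save("w2",im)
try: meas("w2.npz",(548,-57),182.5,152.5)
except Exception as e: print(e)
E
```

```text
2.7333 [548.41963758 -58.34132279 165.7422818 ] [-3.14123238e+00 -1.53148785e-04 -1.30470600e+00] [-0.31034989 -0.48082097  0.21241511] 60.1043786816567
wing 182.89953568460655 (559.3494262695312, -53.22391128540039) (64.85035705566406, 64.06571960449219) 15.104963721358505
flat 153.1692954671907 ((548.70068359375, -58.39812469482422), 32.27075958251953)
flange 1563 112.55902024057441 ((582.6873779296875, -84.99637603759766), 27.670101165771484)
```

View pics/w2.png

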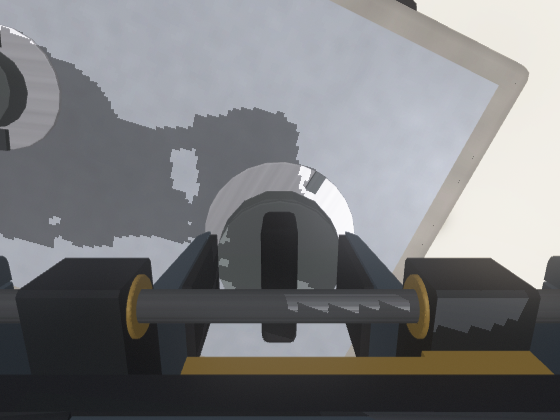

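jog_arm(targets=[0,0,1,0,0,0,0,0,1,0,0,0,0,0,1,0,0,0,0,0,1,0,0,0,0,0,1,0,0,0,0,0,1,0,0,0,0,0,1,0,0,0,0,0,1,0,0,0], gripper=10)

```text
time: 3.45
eef_pos: [548.2, -57.8, 164.1]
ee_rot: [-3.142, -0.0, -1.304]
contact_force: [-0.3, -0.5, 0.6]
opening: 15.9
```

jog_arm(targets=[0,0,0,0,0,-0.6,0,0,0,0,0,-1.2,0,0,0,0,0,-1.8,0,0,0,0,0,-2.4,0,0,0,0,0,-3.0,0,0,0,0,0,-3.6,0,0,0,0,0,-4.2,0,0,0,0,0,-4.8,0,0,0,0,0,-5.5,0,0,0,0,0,-6.1,0,0,0,0,0,-6.6,0,0,0,0,0,-6.6])

```text
time: 4.45
eef_pos: [548.1, -57.8, 164.0]
ee_rot: [3.142, 0.0, -0.61]
contact_force: [-0.5, -0.0, -0.9]
opening: 15.7
```

jog_arm(targets=[0,0,1,0,0,0,0,0,2,0,0,0,0,0,3,0,0,0,0,0,4,0,0,0,0,0,4,0,0,0])

```text
time: 4.87
eef_pos: [548.0, -57.8, 159.8]
ee_rot: [3.141, 0.0, -0.613]
contact_force: [-0.1, 0.0, -0.5]
opening: 15.9
```

jog_arm(targets=[0,0,1.5,0,0,0,0,0,3,0,0,0,0,0,4,0,0,0,0,0,5,0,0,0,0,0,5.5,0,0,0,0,0,5.5,0,0,0,0,0,5.5,0,0,0])

```text
time: 5.45
eef_pos: [548.2, -57.8, 154.6]
ee_rot: [-3.142, -0.0, -0.613]
contact_force: [-0.6, -0.1, 1.3]
opening: 15.6
```

jog_arm(targets=[0,0,0.6,0,0,0,0,0,0.6,0,0,0,0,0,0.6,0,0,0])

```text
time: 5.7
eef_pos: [548.1, -57.8, 154.6]
ee_rot: [-3.141, -0.0, -0.613]
contact_force: [-5.1, 0.7, 12.2]
opening: 16.0
```

jog_arm(targets=[0,0,-0.3,0,0,0.8,0,0,-0.3,0,0,1.8,0,0,-0.3,0,0,2.8,0,0,-0.3,0,0,3.8,0,0,-0.3,0,0,4.8,0,0,-0.3,0,0,5.8,0,0,-0.3,0,0,6.8,0,0,-0.3,0,0,7.8,0,0,-0.3,0,0,8.8,0,0,-0.3,0,0,9.8,0,0,-0.3,0,0,10.7,0,0,-0.3,0,0,10.7])

```text
time: 6.7
eef_pos: [548.6, -57.8, 154.6]
ee_rot: [-3.141, 0.0, -1.738]
contact_force: [0.2, -0.3, 3.9]
opening: 15.8
```

```bash
python3 -c "
from h import *
s=env.observe(); print(s['moment'],s['contact_force'],np.degrees(s['ee_rot'][2]))"
```

```text
[ 0.03458061 -0.12481514  0.04724008] [ 0.1625489  -0.28109819  3.92700469] -99.59447080226273
```

jog_arm(targets=[0,0,0,0,0,0.5,0,0,0,0,0,1.0,0,0,0,0,0,1.0])

```text
time: 6.95
eef_pos: [548.2, -58.4, 154.6]
ee_rot: [-3.141, -0.001, -1.837]
contact_force: [-1.6, -5.1, 6.3]
opening: 15.4
```

```bash
python3 -c "
from h import *
s=env.observe(); print(s['moment'],s['contact_force'],np.degrees(s['ee_rot'][2]))"
```

```text
[-1.02757363  0.4448885   0.16501573] [-1.59833065 -5.13017041  6.27980154] -105.27501129140258
```

jog_arm(targets=[0,0,0,0,0,0.2,0,0,0,0,0,0.2])

```text
time: 7.12
eef_pos: [548.1, -58.6, 154.6]
ee_rot: [-3.141, -0.001, -1.856]
contact_force: [-2.8, -8.2, 7.3]
opening: 15.9
```

```bash
python3 - <<'E'
from m import *
s=env.observe(); print(s['time'],s['moment'],s['contact_force'],np.degrees(s['ee_rot'][2]),s["eef_pos"])
P=env.camera_params("wrist"); im,d=env.snapshot("wrist"); np.savez("w3.npz",im=im,d=d,**P); save("w3",im)
E
```

```text
7.1167 [-1.36990039  0.66937215  0.21602077] [-2.78027556 -8.17990791  7.25051762] -106.33892199902513 [548.08641755 -58.58216596 154.57066889]
```

View pics/w3.png

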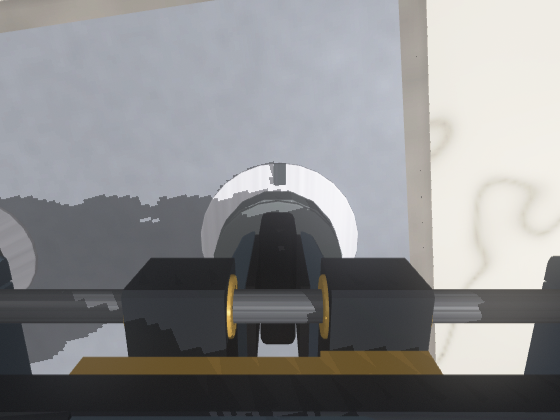

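jog_arm(targets=[0,0,0,0,0,0.3,0,0,0,0,0,0.3,0,0,0,0,0,0.3])

```text
time: 7.42
eef_pos: [547.9, -58.8, 154.6]
ee_rot: [-3.141, -0.002, -1.886]
contact_force: [-5.6, -7.4, 8.9]
opening: 15.5
```

```bash
python3 - <<'E'
from m import *
s=env.observe(); print(s['time'],s['moment'],s['contact_force'],np.degrees(s['ee_rot'][2]),s["eef_pos"])
E
```

```text
7.4167 [-1.5990389   0.93122198  0.81336202] [-5.61883748 -7.43350433  8.90052985] -108.05001964491593 [547.92788949 -58.75801769 154.59510331]
```

jog_arm(targets=[0,0,-0.3,0,0,-0.2,0,0,-0.3,0,0,-0.2,0,0,-0.3,0,0,-0.2])

```text
time: 7.67
eef_pos: [548.0, -58.7, 154.6]
ee_rot: [-3.142, -0.002, -1.865]
contact_force: [-2.7, -6.9, 2.1]
opening: 15.6
```

jog_arm(targets=[0,0,0,0,0,0,0,0,0,0,0,0,0,0,0,0,0,0,0,0,0,0,0,0,0,0,0,0,0,0,0,0,0,0,0,0], gripper=60)

```text
time: 8.17
eef_pos: [548.2, -57.7, 154.5]
ee_rot: [3.142, 0.0, -1.869]
contact_force: [-1.3, -0.2, -0.3]
opening: 53.0
```

jog_arm(targets=[0,0,-10,0,0,0,0,0,-30,0,0,0,0,0,-60,0,0,0,0,0,-90,0,0,0,0,15,-120,0,0,0,0,15,-140,0,0,0,0,15,-140,0,0,0,0,15,-140,0,0,0])

```text
time: 8.83
eef_pos: [534.3, -53.4, 296.2]
ee_rot: [-3.139, 0.0, -1.869]
contact_force: [-0.1, 0.1, -0.2]
opening: 60.2
```

```bash
python3 - <<'E'
from m import *
s=env.observe(); print(s['time'],s['moment'],s['contact_force'],np.degrees(s['ee_rot'][2]),s["eef_pos"])
P=env.camera_params("wrist"); im,d=env.snapshot("wrist"); np.savez("w4.npz",im=im,d=d,**P); save("w4",im)
X,im=meas("w4.npz",(548,-58.5),173.5,143.5)
g=im.max(-1); c=np.array([548,-58.7]); r=np.hypot(*(X[...,:2]-c).transpose(2,0,1)); a=np.degrees(np.arctan2(X[...,1]-c[1],X[...,0]-c[0]))
for a0 in(-15.5,164.5):
    k=(g<128)&(g>92)&(r>38)&(r<46)&(abs(X[...,2]-112.5)<5)&(abs((a-a0+180)%360-180)<9)
    p=X[k][:,:2]; e=p.mean(0)-c; print(k.sum(),p.mean(0),np.degrees(np.arctan2(e[1],e[0])))
t,_=env.snapshot("top")
for n in("bottle_mid","slidebox_mid"):
    for r in env.look_for(n,"top")[:1]: print(n,r["conf"],world("top",r["xyz"]).round(1))
E
```

```text
8.8333 [0.03361814 0.0359043  0.00863574] [-0.10558365  0.11307855 -0.22409631] -107.09831986152012 [534.30043567 -53.43146182 296.21968713]
wing 173.43291008523863 (546.8990478515625, -58.16221237182617) (15.960356712341309, 56.48529052734375) -15.32305964681312
flat 143.71074454377472 ((547.28271484375, -58.32014083862305), 31.91385841369629)
flange 1877 112.67180440831244 ((547.0316772460938, -58.90224838256836), 47.223289489746094)
63 [588.15454128 -70.82650813] -16.804102561239095
0 [nan nan] nan
bottle_mid 0.72 [521.1 435.   79.9]
slidebox_mid 0.64 [ 501.6 -490.2   33.8]<stdin>:8: RuntimeWarning: Mean of empty slice.
  ret = um.true_divide(
```

View pics/w4.png

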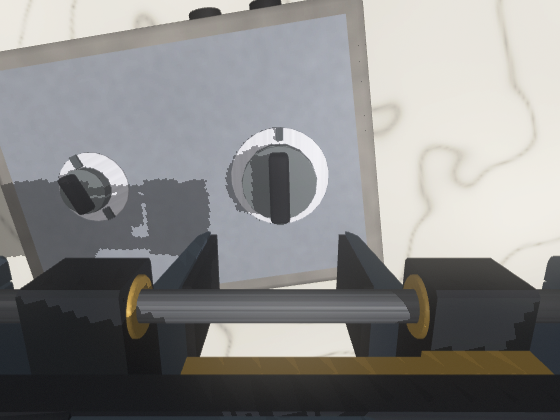

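```bash
python3 - <<'E'
from m import *
a=np.load("top.npz")["im"]; b,_=env.snapshot("top"); m=env.masks_of("slidebox_mid","top")[0]["pixels"]
ys,xs=np.where(m); s=np.s_[max(0,ys.min()-25):ys.max()+25,max(0,xs.min()-25):xs.max()+25]
print(ys.min(),ys.max(),xs.min(),xs.max(),env.observe()["time"])
save("c",np.hstack([cv2.resize(i[s],None,fx=4,fy=4) for i in(a,b)]))
E
```

```text
205 238 408 438 9.1333
```

View pics/c.png

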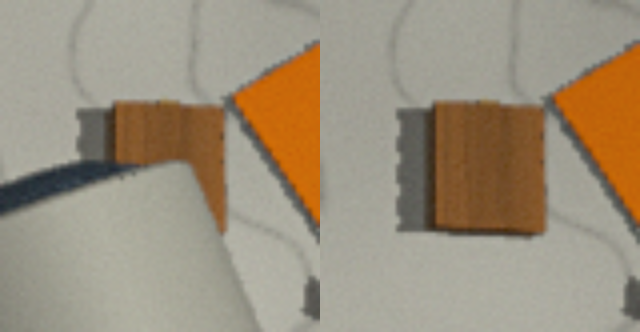

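The slide box hasn't moved: its corner is at about (115,100) in the first crop and in the same place in the second. In the first picture the arm hid part of it.

```bash
python3 -c "
from h import *
print(env.close_job())"
```

```text
the job is handed in; nothing more can be done
None
```

The cap is screwed fully down with its wing in line with the flange marks, released, and the job is handed in at about 9.1 s of the 38 s allowed.

**What I did:** I gripped the wing once and turned it about 40° counter-clockwise, to about 70° from the marks. I lowered it 9.5 mm until it seated, with 12 N of contact force at the bottom. Then I screwed it about 73° clockwise until the turning moment jumped at the stop. I eased back about 1°, opened the gripper and lifted clear.

**Last checks:**
- **Height:** the wing top went from 182.9 to 173.4 mm, a drop of 9.5 mm as expected.
- **Alignment:** the wing measured −15.3°, against −15° to −17° for the marks. Only one mark could be measured at the end, and it gave −16.8°.
- **Disagreement:** at release the tool angle implied the wing was at −17.1°, about 2° off the picture's −15.3°. Either way the wing is in line with the marks to within about 2°.
- **Bystanders:** the bottle's reading changed by under 2 mm. The slide box's reading shifted 21 mm in x and 8 mm in y, but the before and after pictures show it in the same place. The arm had partly hidden it in the first one.
- **Contact:** the tool was touching nothing, with about 0.2 N measured.

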